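# Preset the focus of a ceiling star projector

## Task

Preset this star projector before it is packed: swing the dust cover aside on its pivot screw all the way to its open stop, turn the focus ring until its white line points at the red marker, then swing the cover back over the lens to its closed stop. Leave the other things on the desk where they are.

Things in the scene. Friction and masses are not known exactly. Their poses are not given: they have to be found in the camera images.
- projector: grey ceiling star projector lying lens up on the desk, fixed, 150 mm (its x) by 240 mm (its y), flat top plate 58 mm above the desk; origin under its centre on the desk, z up, its front (switch and socket) faces its -x. Lens and focus ring stand at its (0, +55 mm), the cover's pivot screw at its (0, -35 mm).
- cover (a joint): swivel of the dust cover on its pivot screw, rad: 0 = closed stop, over the lens; grows as it turns clockwise seen from above, up to the open stop at 1.75, where the cover points out over the projector's back (+x). Stays where it is left; needs about 0.6 N at the knob.
- cover_knob (a point): middle of the upright finger knob on the cover: ribbed black cylinder 16 mm across, 24 mm high (12 mm above and below this point), its top 128 mm above the desk, 90 mm from the pivot axis. When the cover is closed the knob stands on the lens axis.
- cover_pivot (a point): point on the vertical axis of the cover's pivot screw (head 15 mm across), at the height of point cover_knob. The cover is a 4 mm metal plate, top 104 mm above the desk: a disc 84 mm across round the knob, on a 24 mm wide arm. Closed, the disc hides the focus ring 3 mm below it, so the ring can be gripped only with the cover swung aside.
- focus_ring (a joint): rotation of the focus ring, rad, from its stop at 0 to its stop at 3.6; grows counter-clockwise seen from above. The red marker always lies counter-clockwise of the white line at the start, 0.5 to 2.4 rad away. Stays where it is left; turning it takes about 0.08 N m.
- ring_center (a point): centre of the focus ring's top, on the lens axis, 97 mm above the desk. To grip: an upright ribbed cylinder 49 mm across, from 67 to 97 mm above the desk. Below it a black skirt 72 mm across, top at 67 mm, then a flange 118 mm across, top at 62 mm, with white ticks. With the cover open nothing within 65 mm of the axis stands more than 2 mm above the skirt.
- ring_line (a point): outer end of the ring's white line (4.4 mm wide, over the skirt, up the grip and onto its rim), 37 mm from the lens axis, 67 mm above the desk; turns with the ring.
- index_tip (a point): inner tip of the red marker, a small red arrow tab (10 mm wide, 19 mm long) on a thin dark clamp ring (86 mm diameter) round the skirt, 37 mm from the lens axis and 67 mm above the desk: where ring_line must come to. Fixed; it differs from start to start.
- solder_reel: solder reel with green flanges, 60 mm diameter, 35 mm high, standing loose; origin at the centre of its underside
- screwdriver: orange-handled screwdriver lying loose, 230 mm long, 29 mm thick; origin on the desk under its middle, handle along its +y

How it is judged:
By the outcome, as a careful person would: the job done as asked, in the order asked, and still so for the second after the job is handed in, with the robot touching nothing.
It also fails if it takes over 69 s, if anything falls off the work surface, if the arm or the gripper's body presses on something with over 40 N, if the wrist force passes 120 N, or if a joint passes its speed limit or range.

## Robot

A 6-joint arm with a two-finger parallel gripper is mounted at the origin on a cart in front of the work surface, level with it; the furniture and walls round the work are solid. World frame = base frame: x ahead of the robot, y to its left, z up, the work surface at z = 0. Lengths are in m, angles in rad, forces in N, time in s.
With the tool pointing down it reaches from about 0.425 to 0.925 m from the base axis. Payload 12.5 kg.
Tool frame: the origin (TCP) lies between the finger pads; the fingertips stand 25 mm ahead of it and the grasp point (between the pads) lies 6 mm ahead of it; z points along the fingers, y is the direction in which the jaws open and shut (so a half turn about z gives the same grasp; the last joint's range is limited). The gripper opens to 85 mm and grips with 20 to 120 N. Pads are 22 mm wide; open, the fingers measure 114 mm over their backs; the gripper's body (76 mm by 85 mm) begins 54 mm behind the grasp point. The pads swing forward as they close: fully open they stand 13 mm farther back than shut.
Start: joints at [1.074, 0.491, 1.559, -0, 1.092, -0.106], TCP at [0.238, 0.578, 0.256] pointing down, gripper open.
Joint ranges: [-3.1, 3.1], [-0.84, 2.19], [0.05, 2.79], [-1.13, 4.28], [0.06, 2.93], [-2.69, 2.69]. Speed limits (rad/s): [2.22, 2.22, 2.79, 3.14, 3.14, 3.14].

## Interface

Orientations are given as a unit quaternion [w, x, y, z].
In Python, from cell import * gives the robot as it stands.
- The arm moves only by the tool servo_tool, never from a script. Its argument "targets" is a list of rows, each an object with "delta_pos": the shift along the tool's x, y, z in units of 30 mm (1.0 is 30 mm), a list of three; "turn": the turn, a rotation vector about the tool's x, y, z in units of 5 degrees (1.0 is 5 degrees), a list of three; "gripper": the finger opening in mm, from 0 to 85.4. In form: [{"delta_pos": [dx, dy, dz], "turn": [wx, wy, wz], "gripper": gripper}, ...]. A call has 1 to 10 rows; each row shifts and turns the commanded pose from where the row before left it, along the tool's axes as they then stand; what a row does not reach is not made up. A row lasts 1/10 s, in which the tool goes at most 50 mm and 8.59 degrees, less where a joint would pass 70% of its speed; a pose out of reach is approached as far as the arm can. A call is refused whole if a number of a shift passes 1 or a number of a turn 1, either way. A call with a gripper value outside its range is refused whole. The fingers move at their own pace and stop on an object; the grip force is fixed at half the most. Time passes only in rows, so rows that do not move let the fingers close. It gives the time, the measured TCP pose, the force and the opening at its end, in the units of the state.
- sense(): the state, without advancing time (a new reading comes with each control period).
- read_camera(name): name is "scene" or "top" or "wrist"; returns (picture, depth): 384x512x3 uint8, red, green, blue; 384x512 float32, m along the optical axis (not along the pixel's ray), 0 where there is no reading.
- calibration(name): a dict with "intrinsics" (3x3 intrinsics, pixels), "world_from_camera" (4x4, takes a point from camera to world coordinates). Camera axes: x right, y down, z forward; pixel columns grow to the right and rows downward; lengths in m; the calibration is good to about 2 mm. A picture is of the moment at which its call begins: read the wrist's pose just before it. calibration takes no time and is no camera call; for the wrist camera it gives the pose at the moment of the call.
- finish_job(): hands the job in, once; it reports no verdict.
The state is a dict: "t": time; "joints": joint angles; "qd": joint speeds; "joint_efforts": joint torques, N m; "position": TCP position; "ee_rot": TCP orientation; "force": force on the tool from outside, world axes, zero at the start; "torque": the same for the moment, N m; "width": opening from 0.0 (shut) to 1.0 (fully open).
Only numpy, scipy, OpenCV 4.12 (cv2) and the standard library are available. Lean on these libraries where they do the work, as an engineer would, in place of code of your own. Each camera call takes 0.05 s, during which the arm holds its last target. There are 200 camera calls.

## Working session

There is one attempt and no reset: what is moved stays moved. The work goes in short steps, Python scripts to look and compute and a tool call to move; the robot and the scene stay as the last step left them, time stands still between calls to the robot, and variables do not carry over. Pictures are saved under pics/ and viewed, about 8 in all and at most 12, crops included, and the job is handed in when it is done.

Besides the shell and the picture viewer there is one more tool, called after "Call:" as name(argument=value, ...) on one line, values as JSON. servo_tool: Moves the arm, as the interface text tells. Its arguments: {"type":"object","properties":{"targets":{"type":"array","items":{"type":"object","properties":{"delta_pos":{"type":"array","items":{"type":"number"}},"turn":{"type":"array","items":{"type":"number"}},"gripper":{"type":"number"}}}}},"required":["targets"]}

```bash
mkdir -p pics; ls; cat > h.py <<'E'
from cell import *
import numpy as np, cv2
def px2w(name,u,v,z,cal=None):
    c=cal or calibration(name);K=np.array(c["intrinsics"]);T=np.array(c["world_from_camera"])
    d=T[:3,:3]@np.linalg.solve(K,[u,v,1]);o=T[:3,3]
    return o+d*(z-o[2])/d[2]
def w2px(name,p,cal=None):
    c=cal or calibration(name);K=np.array(c["intrinsics"]);T=np.array(c["world_from_camera"])
    q=K@(T[:3,:3].T@(np.array(p)-T[:3,3]));return q[:2]/q[2]
E
python3 - <<'E'
from h import *
a,_=read_camera("scene");b,_=read_camera("top")
cv2.imwrite("pics/a.png",cv2.cvtColor(a,cv2.COLOR_RGB2BGR));cv2.imwrite("pics/b.png",cv2.cvtColor(cv2.resize(b,(768,576)),cv2.COLOR_RGB2BGR))
np.set_printoptions(precision=4,suppress=True)
print(sense());print(calibration("top"))
E
```

```text
pics
{'t': 0.1, 'joints': array([ 1.0744,  0.4915,  1.5594,  0.    ,  1.0917, -0.1056]), 'qd': array([ 0.0011,  0.0008, -0.0011,  0.    , -0.0004,  0.001 ]), 'joint_efforts': array([  0.0038, -61.9448, -26.203 ,  -0.0001,   0.0029,  -0.    ]), 'position': array([0.238 , 0.5777, 0.2558]), 'ee_rot': array([-0.0002,  0.1942,  0.981 , -0.0005]), 'force': array([ 0.5714, -0.0024,  0.9748]), 'torque': array([ 0.0283, -0.07  ,  0.0154]), 'width': 1.0009683710585948}
{'intrinsics': array([[461.3396,   0.    , 252.2862],
       [  0.    , 461.3396, 187.2353],
       [  0.    ,   0.    ,   1.    ]]), 'world_from_camera': array([[ 0.021 , -0.9988,  0.0441,  0.5644],
       [-0.9997, -0.0204,  0.0145, -0.1242],
       [-0.0136, -0.0444, -0.9989,  1.0501],
       [ 0.    ,  0.    ,  0.    ,  1.    ]])}
```

View pics/a.png

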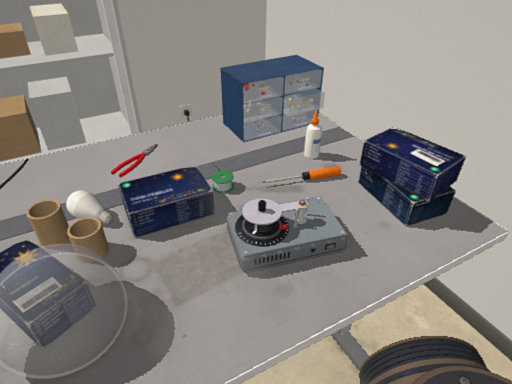

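View pics/b.png

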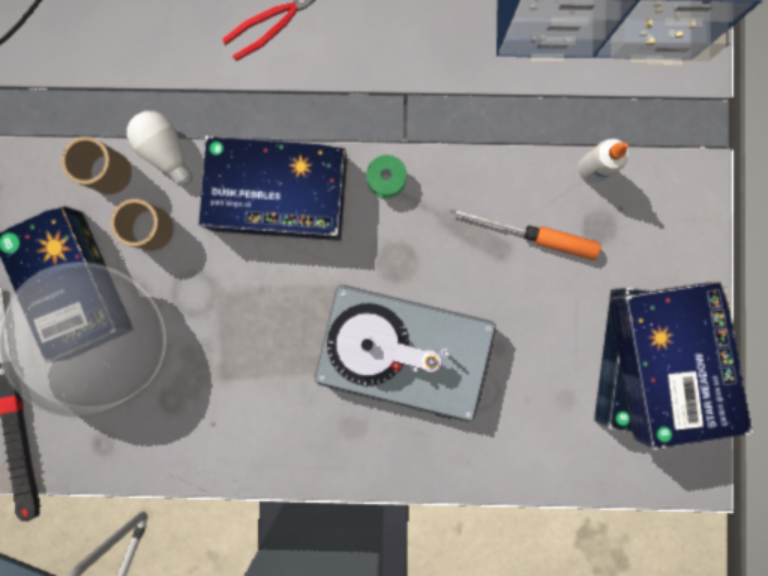

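```bash
python3 - <<'E'
from h import *
np.set_printoptions(precision=4,suppress=True)
k=px2w("top",368/1.5,344/1.5,.128);p=px2w("top",431/1.5,362/1.5,.108)
print(k,p,np.linalg.norm((k-p)[:2]),np.degrees(np.arctan2(*(k-p)[1::-1])))
for q in [(343,286),(495,324),(471,419),(318,382)]: print(px2w("top",q[0]/1.5,q[1]/1.5,.058))
print("reel",px2w("top",386/1.5,176/1.5,.035),"drv",px2w("top",452/1.5,211/1.5,.014))
a,d=read_camera("top")
for u,v in [(245,229),(55,190),(55,227),(30,227),(100,200),(55,270)]: print(u,v,d[v,u],px2w("top",u,v,0), )
c=calibration("scene");print(np.array(c["world_from_camera"])[:3,3])
b=cv2.resize(a[180:290,200:340],None,fx=5,fy=5,interpolation=cv2.INTER_CUBIC)
cv2.imwrite("pics/c.png",cv2.cvtColor(b,cv2.COLOR_RGB2BGR))
E
```

```text
[ 0.5209 -0.0987  0.128 ] [ 0.4975 -0.184   0.108 ] 0.08845614104484194 74.66355707380853
[ 0.5998 -0.0591  0.058 ]
[ 0.55   -0.2775  0.058 ]
[ 0.4146 -0.2454  0.058 ]
[ 0.4619 -0.0266  0.058 ]
reel [ 0.7646 -0.1174  0.035 ] drv [ 0.7175 -0.2175  0.014 ]
245 229 0.9164352 [ 0.5156 -0.0944  0.    ]
55 190 0.92950106 [0.5952 0.3429 0.    ]
55 227 0.90345633 [0.5107 0.3395 0.    ]
30 227 0.8925307 [0.5095 0.397  0.    ]
100 200 1.0085706 [0.5745 0.2385 0.    ]
55 270 0.9341128 [0.4133 0.3356 0.    ]
[-0.0022  0.216   0.6079]
```

View pics/c.png

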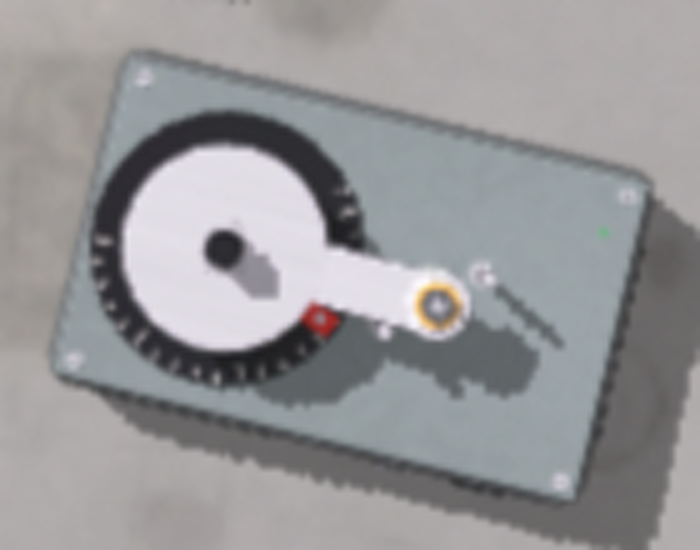

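```bash
python3 - <<'E'
from h import *
np.set_printoptions(precision=4,suppress=True)
for z in (0,.1,.15,.2,.25,.3,.35,.4): print(z,px2w("top",82/1.5,337/1.5,z),px2w("scene",60,315,z))
_,d=read_camera("scene")
T=np.array(calibration("scene")["world_from_camera"]);K=np.array(calibration("scene")["intrinsics"])
for u,v in [(60,315),(20,280),(110,330),(60,380),(20,350),(100,370)]:
  z=d[v,u];print(u,v,z,(T@np.r_[np.linalg.solve(K,[u,v,1])*z,1])[:3])
E
```

```text
0 [0.516  0.3405 0.    ] [0.5431 0.3261 0.    ]
0.1 [0.5206 0.2962 0.1   ] [0.4534 0.308  0.1   ]
0.15 [0.5229 0.2741 0.15  ] [0.4086 0.2989 0.15  ]
0.2 [0.5252 0.252  0.2   ] [0.3637 0.2899 0.2   ]
0.25 [0.5275 0.2299 0.25  ] [0.3188 0.2808 0.25  ]
0.3 [0.5298 0.2077 0.3   ] [0.274  0.2718 0.3   ]
0.35 [0.5321 0.1856 0.35  ] [0.2291 0.2627 0.35  ]
0.4 [0.5344 0.1635 0.4   ] [0.1843 0.2537 0.4   ]
60 315 0.56062615 [0.433  0.3038 0.1228]
20 280 0.57030857 [0.498  0.3434 0.1566]
110 330 0.6289283 [0.4321 0.2483 0.0441]
60 380 0.60539097 [0.4123 0.3408 0.0001]
20 350 0.5527497 [0.4281 0.369  0.0879]
100 370 0.61917555 [ 0.3985  0.2811 -0.0001]
```

Call:
servo_tool(targets=[{"delta_pos":[0,0,-0.4],"turn":[0,0,1],"gripper":40},{"delta_pos":[0,0,-0.4],"turn":[0,0,1],"gripper":40},{"delta_pos":[0,0,-0.4],"turn":[0,0,1],"gripper":40},{"delta_pos":[0,0,-0.4],"turn":[0,0,1],"gripper":40},{"delta_pos":[0,0,-0.4],"turn":[0,0,1],"gripper":40},{"delta_pos":[0,0,-0.4],"turn":[0,0,1],"gripper":40},{"delta_pos":[0,0,-0.4],"turn":[0,0,1],"gripper":40},{"delta_pos":[0,0,-0.4],"turn":[0,0,1],"gripper":40},{"delta_pos":[0,0,0],"turn":[0,0,1],"gripper":40},{"delta_pos":[0,0,0],"turn":[0,0,1],"gripper":40}])

```text
t: 1.2
position: [0.238, 0.5779, 0.3526]
ee_rot: [-0.0, 0.592, 0.806, 0.0]
force: [-0.7, -0.4, -0.5]
width: 0.473
```

Call:
servo_tool(targets=[{"turn":[0,0,1],"gripper":40},{"turn":[0,0,1],"gripper":40},{"turn":[0,0,1],"gripper":40},{"turn":[0,0,1],"gripper":40},{"turn":[0,0,1],"gripper":40},{"turn":[0,0,1],"gripper":40},{"turn":[0,0,0.2],"gripper":40},{"gripper":40}])

```text
$.targets[0]: bad value
```

Call:
servo_tool(targets=[{"delta_pos":[-0.98,0.72,0],"gripper":40},{"delta_pos":[-0.98,0.72,0],"gripper":40},{"delta_pos":[-0.98,0.72,0],"gripper":40},{"delta_pos":[-0.98,0.72,0],"gripper":40},{"delta_pos":[-0.98,0.72,0],"gripper":40},{"delta_pos":[-0.98,0.72,0],"gripper":40},{"delta_pos":[-0.98,0.72,0],"gripper":40},{"delta_pos":[-0.98,0.72,0],"gripper":40},{"delta_pos":[-0.98,0.72,0],"gripper":40},{"delta_pos":[-0.98,0.72,0],"gripper":40}])

```text
$.targets[0]: bad value
```

Call:
servo_tool(targets=[{"delta_pos":[-0.98,0.72,0],"gripper":40},{"delta_pos":[-0.98,0.72,0],"gripper":40},{"delta_pos":[-0.98,0.72,0],"gripper":40},{"delta_pos":[-0.98,0.72,0],"gripper":40},{"delta_pos":[-0.98,0.72,0.2],"gripper":40},{"delta_pos":[-0.98,0.72,0.4],"gripper":40},{"delta_pos":[-0.98,0.72,0.6],"gripper":40},{"delta_pos":[-0.98,0.72,0.8],"gripper":40},{"delta_pos":[-0.98,0.72,1],"gripper":40},{"delta_pos":[0,0,0],"gripper":40}])

```text
$.targets[0]: bad value
```

Call:
servo_tool(targets=[{"delta_pos":[0,0,0],"turn":[0,0,1],"gripper":40},{"delta_pos":[0,0,0],"turn":[0,0,1],"gripper":40},{"delta_pos":[0,0,0],"turn":[0,0,1],"gripper":40},{"delta_pos":[0,0,0],"turn":[0,0,1],"gripper":40},{"delta_pos":[0,0,0],"turn":[0,0,1],"gripper":40},{"delta_pos":[0,0,0],"turn":[0,0,1],"gripper":40},{"delta_pos":[0,0,0],"turn":[0,0,0.2],"gripper":40}])

```text
t: 1.9
position: [0.2381, 0.5778, 0.3522]
ee_rot: [0.0, 0.785, 0.619, -0.0]
force: [-0.5, 0.4, 0.3]
width: 0.467
```

Call:
servo_tool(targets=[{"delta_pos":[-0.98,0.72,0],"turn":[0,0,0],"gripper":40},{"delta_pos":[-0.98,0.72,0],"turn":[0,0,0],"gripper":40},{"delta_pos":[-0.98,0.72,0],"turn":[0,0,0],"gripper":40},{"delta_pos":[-0.98,0.72,0],"turn":[0,0,0],"gripper":40},{"delta_pos":[-0.98,0.72,0],"turn":[0,0,0],"gripper":40},{"delta_pos":[-0.98,0.72,0],"turn":[0,0,0],"gripper":40},{"delta_pos":[-0.98,0.72,0],"turn":[0,0,0],"gripper":40},{"delta_pos":[-0.98,0.72,0],"turn":[0,0,0],"gripper":40},{"delta_pos":[-0.98,0.72,0],"turn":[0,0,0],"gripper":40},{"delta_pos":[-0.98,0.72,0],"turn":[0,0,0],"gripper":40}])

```text
t: 2.9
position: [0.3804, 0.2404, 0.3524]
ee_rot: [0.0, 0.784, 0.621, 0.0]
force: [0.9, 0.2, -1.4]
width: 0.465
```

Call:
servo_tool(targets=[{"delta_pos":[-0.98,0.72,0],"turn":[0,0,0],"gripper":40},{"delta_pos":[-0.98,0.72,0],"turn":[0,0,0],"gripper":40},{"delta_pos":[-0.98,0.72,0],"turn":[0,0,0],"gripper":40},{"delta_pos":[-0.98,0.72,0],"turn":[0,0,0],"gripper":40},{"delta_pos":[-0.98,0.72,0.2],"turn":[0,0,0],"gripper":40},{"delta_pos":[-0.98,0.72,0.4],"turn":[0,0,0],"gripper":40},{"delta_pos":[-0.98,0.72,0.6],"turn":[0,0,0],"gripper":40},{"delta_pos":[-0.98,0.72,0.8],"turn":[0,0,0],"gripper":40},{"delta_pos":[-0.98,0.72,1],"turn":[0,0,0],"gripper":40},{"delta_pos":[0,0,0],"turn":[0,0,0],"gripper":40}])

```text
t: 3.9
position: [0.508, -0.0635, 0.2588]
ee_rot: [-0.002, 0.785, 0.619, -0.002]
force: [-0.3, 0.2, 1.0]
width: 0.47
```

```bash
python3 - <<'E'
from h import *
np.set_printoptions(precision=4,suppress=True)
c=calibration("wrist");s=sense();a,_=read_camera("wrist")
np.savez("w1",K=c["intrinsics"],T=c["world_from_camera"])
print(s["t"],s["position"],s["ee_rot"],s["joints"]);print(c)
cv2.imwrite("pics/d.png",cv2.cvtColor(cv2.resize(a,(768,576)),cv2.COLOR_RGB2BGR))
E
```

```text
3.9 [ 0.508  -0.0635  0.2588] [-0.0018  0.7851  0.6194 -0.0016] [-0.2532  0.3298  1.8261 -0.0004  0.9906 -0.0181]
{'intrinsics': array([[311.6973,   0.    , 257.9139],
       [  0.    , 311.6973, 189.3613],
       [  0.    ,   0.    ,   1.    ]]), 'world_from_camera': array([[ 0.9727, -0.2218, -0.0675,  0.5244],
       [-0.2318, -0.9355, -0.2665,  0.0047],
       [-0.0041,  0.2749, -0.9615,  0.3763],
       [ 0.    ,  0.    ,  0.    ,  1.    ]])}
```

View pics/d.png

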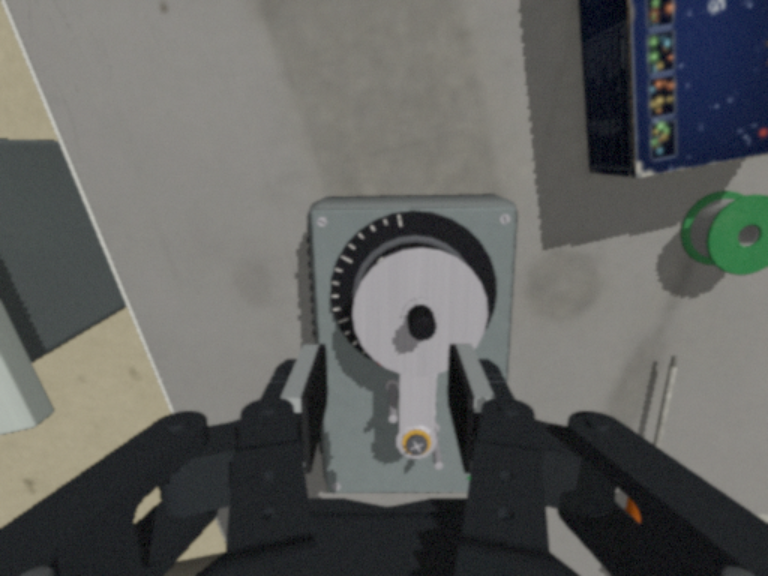

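```bash
cat >> h.py <<'E'
def tf(p,s=None):
    s=s or sense();w,x,y,z=s["ee_rot"]
    from scipy.spatial.transform import Rotation as R
    r=R.from_quat([x,y,z,w]).as_matrix();d=r.T@(np.array(p)-s["position"]);return d/.03
E
python3 - <<'E'
from h import *
np.set_printoptions(precision=4,suppress=True)
f=np.load("w1.npz");c=dict(intrinsics=f["K"],world_from_camera=f["T"])
k=px2w("wrist",422/1.5,316/1.5,.128,c);b=px2w("wrist",420/1.5,334/1.5,.106,c)
for z in(.108,.116):
  p=px2w("wrist",416/1.5,441/1.5,z,c);d=(k-p)[:2];print(p,np.hypot(*d),np.degrees(np.arctan2(d[1],d[0])))
print(k,b)
for q in [(311,212),(515,208),(330,490)]:print(px2w("wrist",q[0]/1.5,q[1]/1.5,.058,c))
print(tf([.5208,-.0985,.137]))
E
```

```text
[ 0.4992 -0.1789  0.108 ] 0.0947657298925329 76.20879852822581
[ 0.5    -0.1734  0.116 ] 0.0892714951365819 75.83793800985751
[ 0.5218 -0.0869  0.128 ] [ 0.5179 -0.1063  0.106 ]
[ 0.4637 -0.0222  0.058 ]
[ 0.5987 -0.0515  0.058 ]
[ 0.4169 -0.2418  0.058 ]
[-1.083  0.719  4.114]
```

Call:
servo_tool(targets=[{"delta_pos":[-0.5,0.35,0.3],"turn":[0,0,0],"gripper":40},{"delta_pos":[-0.5,0.35,0.8],"turn":[0,0,0],"gripper":40},{"delta_pos":[0,0,0.8],"turn":[0,0,0],"gripper":40},{"delta_pos":[0,0,0.8],"turn":[0,0,0],"gripper":40},{"delta_pos":[0,0,0.8],"turn":[0,0,0],"gripper":40},{"delta_pos":[0,0,0.4],"turn":[0,0,0],"gripper":40},{"delta_pos":[0,0,0.1],"turn":[0,0,0],"gripper":40},{"delta_pos":[0,0,0],"turn":[0,0,0],"gripper":40}])

```text
t: 4.75
position: [0.5218, -0.0945, 0.1428]
ee_rot: [0.0, 0.785, 0.62, 0.0]
force: [-0.0, 0.1, 0.5]
width: 0.468
```

```bash
python3 - <<'E'
from h import *
np.set_printoptions(precision=4,suppress=True)
s=sense();a,_=read_camera("wrist")
print(s["t"],s["position"],s["ee_rot"],s["force"])
cv2.imwrite("pics/e.png",cv2.cvtColor(cv2.resize(a[150:],None,fx=1.5,fy=1.5),cv2.COLOR_RGB2BGR))
E
```

```text
4.75 [ 0.5218 -0.0945  0.1428] [0.0002 0.7845 0.6201 0.0002] [-0.0425  0.112   0.4603]
```

View pics/e.png

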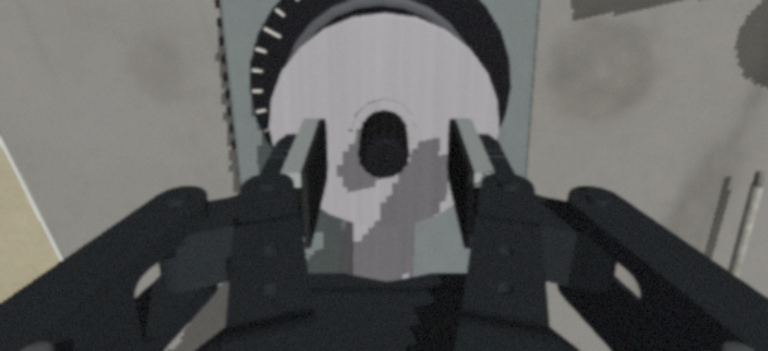

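Call:
servo_tool(targets=[{"delta_pos":[0,0,0.08],"turn":[0,0,0],"gripper":20},{"delta_pos":[0,0,0.07],"turn":[0,0,0],"gripper":20},{"delta_pos":[0,0,0],"turn":[0,0,0],"gripper":20},{"delta_pos":[0,0,0],"turn":[0,0,0],"gripper":20},{"delta_pos":[0,0,0],"turn":[0,0,0],"gripper":20},{"delta_pos":[-0.003,0.13,0],"turn":[0,0,0.5],"gripper":20},{"delta_pos":[-0.003,0.13,0],"turn":[0,0,0.5],"gripper":20}])

```text
t: 5.5
position: [0.5289, -0.0968, 0.1378]
ee_rot: [-0.0, 0.811, 0.584, -0.0]
force: [-0.3, 0.2, -0.2]
width: 0.234
```

Call:
servo_tool(targets=[{"delta_pos":[-0.011,0.261,0],"turn":[0,0,1],"gripper":20},{"delta_pos":[-0.011,0.261,0],"turn":[0,0,1],"gripper":20},{"delta_pos":[-0.011,0.261,0],"turn":[0,0,1],"gripper":20},{"delta_pos":[-0.011,0.261,0],"turn":[0,0,1],"gripper":20},{"delta_pos":[-0.011,0.261,0],"turn":[0,0,1],"gripper":20}])

```text
t: 6.0
position: [0.5625, -0.1168, 0.1378]
ee_rot: [-0.0, 0.919, 0.394, -0.0]
force: [-1.0, 0.4, 0.6]
width: 0.238
```

Call:
servo_tool(targets=[{"delta_pos":[-0.011,0.261,0],"turn":[0,0,1],"gripper":20},{"delta_pos":[-0.011,0.261,0],"turn":[0,0,1],"gripper":20},{"delta_pos":[-0.011,0.261,0],"turn":[0,0,1],"gripper":20},{"delta_pos":[-0.011,0.261,0],"turn":[0,0,1],"gripper":20},{"delta_pos":[-0.011,0.261,0],"turn":[0,0,1],"gripper":20},{"delta_pos":[-0.011,0.261,0],"turn":[0,0,1],"gripper":20},{"delta_pos":[-0.011,0.261,0],"turn":[0,0,1],"gripper":20},{"delta_pos":[-0.011,0.261,0],"turn":[0,0,1],"gripper":20},{"delta_pos":[-0.011,0.261,0],"turn":[0,0,1],"gripper":20},{"delta_pos":[-0.011,0.261,0],"turn":[0,0,1],"gripper":20}])

```text
t: 7.0
position: [0.5904, -0.1874, 0.1377]
ee_rot: [-0.0, 1.0, -0.031, -0.0]
force: [-0.4, 0.1, 0.4]
width: 0.231
```

Call:
servo_tool(targets=[{"delta_pos":[-0.011,0.261,0],"turn":[0,0,1],"gripper":20},{"delta_pos":[-0.011,0.261,0],"turn":[0,0,1],"gripper":20},{"delta_pos":[-0.011,0.261,0],"turn":[0,0,1],"gripper":20},{"delta_pos":[-0.003,0.13,0],"turn":[0,0,0.5],"gripper":20},{"delta_pos":[0,0,0],"turn":[0,0,0],"gripper":20}])

```text
t: 7.5
position: [0.5845, -0.2144, 0.1378]
ee_rot: [-0.0, 0.983, -0.182, -0.0]
force: [0.4, 0.4, 0.3]
width: 0.234
```

Call:
servo_tool(targets=[{"delta_pos":[0,0.07,0],"turn":[0,0,0.25],"gripper":20},{"delta_pos":[0,0.07,0],"turn":[0,0,0.25],"gripper":20},{"delta_pos":[0,0,0],"turn":[0,0,0],"gripper":20}])

```text
t: 7.8
position: [0.5831, -0.2179, 0.1378]
ee_rot: [-0.0, 0.979, -0.203, -0.0]
force: [-1.1, -0.7, -0.1]
width: 0.239
```

Call:
servo_tool(targets=[{"delta_pos":[0,0.04,0],"turn":[0,0,0.15],"gripper":20},{"delta_pos":[0,0.04,0],"turn":[0,0,0.15],"gripper":20},{"delta_pos":[0,0,0],"turn":[0,0,0],"gripper":20}])

```text
t: 8.1
position: [0.5822, -0.2199, 0.1378]
ee_rot: [-0.0, 0.976, -0.216, -0.0]
force: [0.6, 1.5, 0.3]
width: 0.237
```

Call:
servo_tool(targets=[{"delta_pos":[0,0.04,0],"turn":[0,0,0],"gripper":20},{"delta_pos":[0,0,0],"turn":[0,0,0],"gripper":20}])

```text
t: 8.3
position: [0.582, -0.2202, 0.1378]
ee_rot: [-0.001, 0.977, -0.216, 0.0]
force: [3.5, 7.2, -0.7]
width: 0.235
```

Call:
servo_tool(targets=[{"delta_pos":[0,0.04,0],"turn":[0,0,0],"gripper":20},{"delta_pos":[0,0,0],"turn":[0,0,0],"gripper":20}])

```text
t: 8.5
position: [0.5819, -0.2205, 0.1378]
ee_rot: [-0.001, 0.976, -0.216, 0.0]
force: [7.2, 13.2, 0.5]
width: 0.237
```

Call:
servo_tool(targets=[{"delta_pos":[0,0.04,0],"turn":[0,0,0],"gripper":20},{"delta_pos":[0,0,0],"turn":[0,0,0],"gripper":20}])

```text
t: 8.7
position: [0.5818, -0.2208, 0.1378]
ee_rot: [-0.002, 0.976, -0.216, 0.001]
force: [9.2, 19.8, 0.1]
width: 0.236
```

Call:
servo_tool(targets=[{"delta_pos":[0,-0.14,0],"turn":[0,0,0],"gripper":20},{"delta_pos":[0,0,0],"turn":[0,0,0],"gripper":40},{"delta_pos":[0,0,0],"turn":[0,0,0],"gripper":40},{"delta_pos":[0,0,-0.5],"turn":[0,0,0],"gripper":40},{"delta_pos":[0,0,-0.9],"turn":[0,0,0],"gripper":70},{"delta_pos":[-0.6,-0.7,-0.9],"turn":[0,0,0],"gripper":70},{"delta_pos":[-0.6,-0.7,-0.9],"turn":[0,0,0],"gripper":70},{"delta_pos":[-0.6,-0.7,-0.5],"turn":[0,0,0],"gripper":70},{"delta_pos":[-0.6,-0.7,0],"turn":[0,0,0],"gripper":70},{"delta_pos":[0,0,0],"turn":[0,0,0],"gripper":70}])

```text
t: 9.7
position: [0.5516, -0.1111, 0.2496]
ee_rot: [-0.0, 0.977, -0.215, 0.0]
force: [0.1, -0.9, 0.6]
width: 0.817
```

```bash
python3 - <<'E'
from h import *
np.set_printoptions(precision=4,suppress=True)
c=calibration("wrist");s=sense();a,_=read_camera("wrist")
np.savez("w2",K=c["intrinsics"],T=c["world_from_camera"])
print(s["t"],s["position"],s["ee_rot"],s["joints"])
u,v=w2px("wrist",[.5207,-.0957,.08],c);print(u,v)
u,v=int(max(u,95)),int(max(v,75));x0,y0=u-95,max(v-75,0);print(x0,y0)
cv2.imwrite("pics/f.png",cv2.cvtColor(cv2.resize(a[y0:y0+150,x0:x0+190],None,fx=4,fy=4,interpolation=cv2.INTER_CUBIC),cv2.COLOR_RGB2BGR))
E
```

```text
9.7 [ 0.5516 -0.1111  0.2496] [-0.0001  0.9767 -0.2146  0.0003] [-0.3162  0.4094  1.7224  0.0002  1.0091  1.6872]
257.2067669634516 210.80701404994971
162 135
```

View pics/f.png

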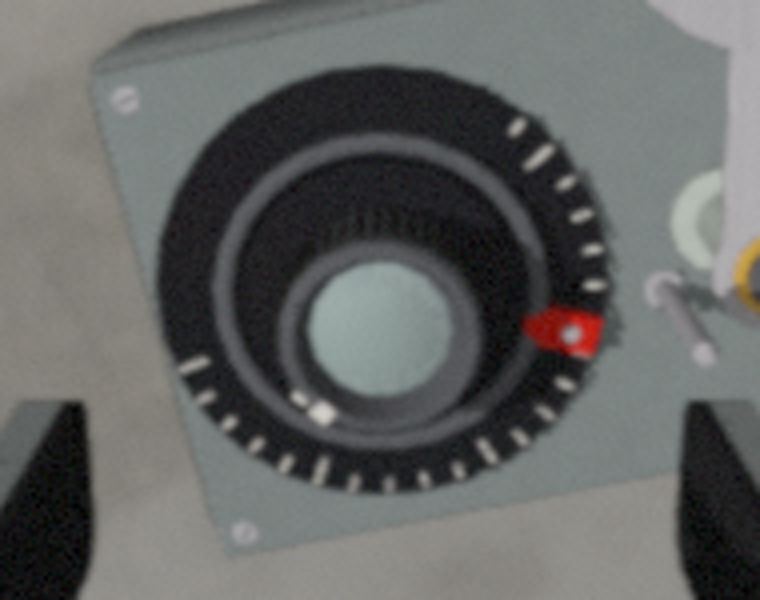

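```bash
python3 - <<'E'
from h import *
np.set_printoptions(precision=4,suppress=True)
f=np.load("w2.npz");c=dict(intrinsics=f["K"],world_from_camera=f["T"])
W=lambda u,v,z:px2w("wrist",162+(u-1.5)/4,135+(v-1.5)/4,z,c)[:2]
fl=[(158,280),(608,280),(383,66),(383,492)]
P=[W(*q,.062) for q in fl];print("flange",np.mean(P,0),np.linalg.norm(P[1]-P[0]),np.linalg.norm(P[3]-P[2]))
Q=[W(*q,.067) for q in [(213,290),(548,290),(381,132),(381,450)]];print("clamp",np.mean(Q,0),np.linalg.norm(Q[1]-Q[0]),np.linalg.norm(Q[3]-Q[2]))
G=[W(*q,.097) for q in [(279,335),(483,335),(381,240),(381,431)]];print("ring",np.mean(G,0),np.linalg.norm(G[1]-G[0]),np.linalg.norm(G[3]-G[2]))
for C in (np.mean(P,0),np.mean(Q,0),np.mean(G,0)):
  def A(u,v,z):
    d=W(u,v,z)-C;return np.hypot(*d)*1e3,np.degrees(np.arctan2(d[1],d[0]))
  print("tip",A(524,325,.067),"tabhole",A(571,333,.067),"skirt",A(299,398,.067),"rim",A(320,412,.097))
L=np.mean(Q,0);print(tf([*L,.102],dict(position=sense()["position"],ee_rot=sense()["ee_rot"])))
E
```

```text
flange [ 0.5197 -0.0954] 0.11617259688907508 0.11619384799450908
clamp [ 0.5194 -0.0946] 0.08526519598284082 0.08569989053787289
ring [ 0.5193 -0.0948] 0.047228089947968406 0.04726250175626824
tip (np.float64(37.33566842805385), np.float64(-128.9624343301486)) tabhole (np.float64(49.65561996878596), np.float64(-127.96418585618035)) skirt (np.float64(36.759114490947105), np.float64(118.64325605070728)) rim (np.float64(24.607996707400734), np.float64(118.3699845721021))
tip (np.float64(37.73243535403495), np.float64(-127.83998202383677)) tabhole (np.float64(50.06332016133009), np.float64(-127.12611930696778)) skirt (np.float64(35.92739333880723), np.float64(118.76852474120001)) rim (np.float64(23.775941482622844), np.float64(118.5497133739991))
tip (np.float64(37.554792799229205), np.float64(-127.91766529727208)) tabhole (np.float64(49.885046268706326), np.float64(-127.18205427758052)) skirt (np.float64(36.04494940713178), np.float64(118.54143980841825)) rim (np.float64(23.894183558947518), np.float64(118.20822560199952))
[-1.2432 -0.0787  4.909 ]
```

Call:
servo_tool(targets=[{"delta_pos":[-0.62,-0.04,0.5],"turn":[0,0,0],"gripper":72},{"delta_pos":[-0.62,-0.04,0.8],"turn":[0,0,0],"gripper":72},{"delta_pos":[0,0,0.9],"turn":[0,0,0],"gripper":72},{"delta_pos":[0,0,0.9],"turn":[0,0,0],"gripper":72},{"delta_pos":[0,0,0.8],"turn":[0,0,0],"gripper":72},{"delta_pos":[0,0,0.6],"turn":[0,0,0],"gripper":72},{"delta_pos":[0,0,0.3],"turn":[0,0,0],"gripper":72},{"delta_pos":[0,0,0.17],"turn":[0,0,0],"gripper":72},{"delta_pos":[0,0,0],"turn":[0,0,0],"gripper":72}])

```text
t: 10.65
position: [0.5198, -0.0956, 0.0994]
ee_rot: [-0.0, 0.976, -0.216, -0.0]
force: [-0.0, 0.6, 0.1]
width: 0.845
```

```bash
python3 - <<'E'
from h import *
np.set_printoptions(precision=4,suppress=True)
s=sense();print(s["position"],s["force"],tf([.5195,-.0949,.1]))
E
```

```text
[ 0.5198 -0.0956  0.0994] [-0.0428  0.6023  0.0821] [-0.0196 -0.0165 -0.0185]
```

Call:
servo_tool(targets=[{"delta_pos":[-0.02,-0.02,0],"turn":[0,0,0],"gripper":56},{"delta_pos":[0,0,0],"turn":[0,0,0],"gripper":50},{"delta_pos":[0,0,0],"turn":[0,0,0],"gripper":46},{"delta_pos":[0,0,0],"turn":[0,0,0],"gripper":44},{"delta_pos":[0,0,0],"turn":[0,0,0],"gripper":44},{"delta_pos":[0,0,0],"turn":[0,0,0],"gripper":44}])

```text
t: 11.25
position: [0.5195, -0.0949, 0.101]
ee_rot: [0.0, 0.977, -0.215, 0.001]
force: [-5.0, -6.3, 10.3]
width: 0.553
```

Call:
servo_tool(targets=[{"delta_pos":[0,0,0],"turn":[0,0,-0.5],"gripper":40},{"delta_pos":[0,0,0],"turn":[0,0,-0.5],"gripper":40},{"delta_pos":[0,0,0],"turn":[0,0,-0.5],"gripper":40},{"delta_pos":[0,0,0],"turn":[0,0,-0.5],"gripper":40}])

```text
t: 11.65
position: [0.5196, -0.0948, 0.101]
ee_rot: [0.0, 0.992, -0.129, 0.001]
force: [-4.6, -3.9, 10.3]
width: 0.554
```

Call:
servo_tool(targets=[{"delta_pos":[0,0,0],"turn":[0,0,-0.8],"gripper":40},{"delta_pos":[0,0,0],"turn":[0,0,-0.8],"gripper":40},{"delta_pos":[0,0,0],"turn":[0,0,-0.8],"gripper":40},{"delta_pos":[0,0,0],"turn":[0,0,-0.8],"gripper":40},{"delta_pos":[0,0,0],"turn":[0,0,-0.8],"gripper":40},{"delta_pos":[0,0,0],"turn":[0,0,-0.8],"gripper":40},{"delta_pos":[0,0,0],"turn":[0,0,-0.8],"gripper":40},{"delta_pos":[0,0,0],"turn":[0,0,-0.8],"gripper":40},{"delta_pos":[0,0,0],"turn":[0,0,-0.8],"gripper":40},{"delta_pos":[0,0,0],"turn":[0,0,-0.8],"gripper":40}])

```text
t: 12.65
position: [0.5195, -0.0941, 0.101]
ee_rot: [0.0, 0.976, 0.219, 0.001]
force: [-3.8, 3.5, 10.4]
width: 0.548
```

Call:
servo_tool(targets=[{"delta_pos":[0,0,0],"turn":[0,0,-0.8],"gripper":40},{"delta_pos":[0,0,0],"turn":[0,0,-0.8],"gripper":40},{"delta_pos":[0,0,0],"turn":[0,0,-0.8],"gripper":40},{"delta_pos":[0,0,0],"turn":[0,0,-0.8],"gripper":40},{"delta_pos":[0,0,0],"turn":[0,0,-0.8],"gripper":40},{"delta_pos":[0,0,0],"turn":[0,0,-0.8],"gripper":40},{"delta_pos":[0,0,0],"turn":[0,0,-0.8],"gripper":40},{"delta_pos":[0,0,0],"turn":[0,0,-0.8],"gripper":40},{"delta_pos":[0,0,0],"turn":[0,0,-0.8],"gripper":40},{"delta_pos":[0,0,0],"turn":[0,0,-0.8],"gripper":40}])

```text
t: 13.65
position: [0.519, -0.0937, 0.101]
ee_rot: [-0.0, 0.842, 0.539, 0.0]
force: [-5.7, 6.3, 13.2]
width: 0.55
```

Call:
servo_tool(targets=[{"delta_pos":[0,0,0],"turn":[0,0,-0.8],"gripper":40},{"delta_pos":[0,0,0],"turn":[0,0,-0.8],"gripper":40},{"delta_pos":[0,0,0],"turn":[0,0,-0.8],"gripper":40},{"delta_pos":[0,0,0],"turn":[0,0,-0.8],"gripper":40},{"delta_pos":[0,0,0],"turn":[0,0,-0.8],"gripper":40},{"delta_pos":[0,0,0],"turn":[0,0,-0.5],"gripper":40},{"delta_pos":[0,0,0],"turn":[0,0,-0.18],"gripper":40},{"delta_pos":[0,0,0],"turn":[0,0,0],"gripper":40},{"delta_pos":[0,0,0],"turn":[0,0,0],"gripper":40}])

```text
t: 14.55
position: [0.5186, -0.0936, 0.1009]
ee_rot: [-0.001, 0.716, 0.698, -0.0]
force: [-8.0, 6.5, 14.8]
width: 0.551
```

Call:
servo_tool(targets=[{"delta_pos":[0,0,0],"turn":[0,0,0],"gripper":55},{"delta_pos":[0,0,0],"turn":[0,0,0],"gripper":72},{"delta_pos":[0,0,0],"turn":[0,0,0],"gripper":72},{"delta_pos":[0,0,-0.3],"turn":[0,0,0],"gripper":72},{"delta_pos":[0,0,-0.9],"turn":[0,0,0],"gripper":72},{"delta_pos":[0.4,0,-0.9],"turn":[0,0,0],"gripper":72},{"delta_pos":[0.4,0,-0.9],"turn":[0,0,0],"gripper":72},{"delta_pos":[0.4,0,-0.9],"turn":[0,0,0],"gripper":72},{"delta_pos":[0,0,-0.9],"turn":[0,0,0],"gripper":72},{"delta_pos":[0,0,0],"turn":[0,0,0],"gripper":72}])

```text
t: 15.55
position: [0.5214, -0.0583, 0.2475]
ee_rot: [0.003, 0.716, 0.698, 0.002]
force: [-0.0, 0.5, -0.0]
width: 0.845
```

```bash
python3 - <<'E'
from h import *
np.set_printoptions(precision=4,suppress=True)
c=calibration("wrist");s=sense();a,_=read_camera("wrist")
np.savez("w3",K=c["intrinsics"],T=c["world_from_camera"])
print(s["t"],s["position"],s["ee_rot"],s["joints"])
u,v=w2px("wrist",[.5195,-.0949,.08],c);print(u,v)
x0,y0=int(u)-95,max(int(v)-75,0);print(x0,y0)
cv2.imwrite("pics/g.png",cv2.cvtColor(cv2.resize(a[y0:y0+150,x0:x0+190],None,fx=4,fy=4,interpolation=cv2.INTER_CUBIC),cv2.COLOR_RGB2BGR))
E
```

```text
15.55 [ 0.5214 -0.0583  0.2475] [0.0026 0.716  0.6981 0.0017] [-0.2373  0.3572  1.8172  0.0001  0.961  -0.212 ]
256.0233338490365 214.22210621660483
161 139
```

View pics/g.png

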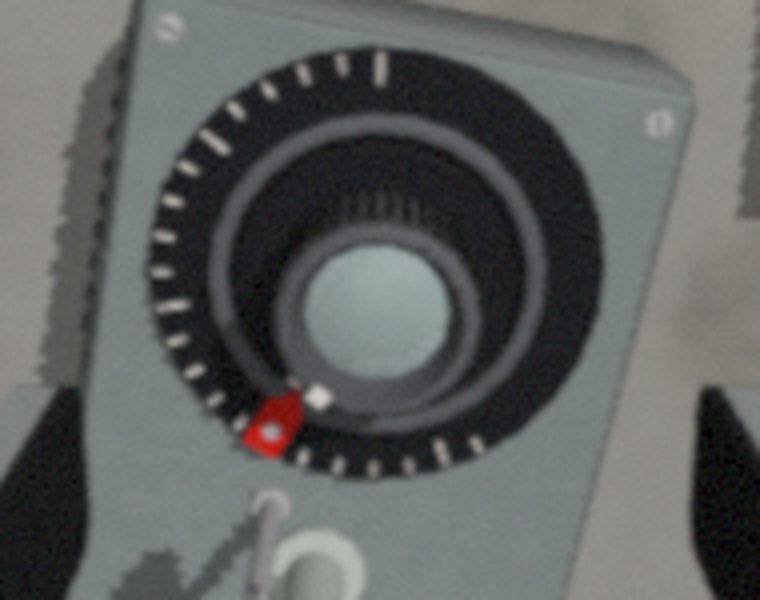

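```bash
python3 - <<'E'
from h import *
np.set_printoptions(precision=4,suppress=True)
f=np.load("w3.npz");c=dict(intrinsics=f["K"],world_from_camera=f["T"])
W=lambda u,v,z:px2w("wrist",161+(u-1.5)/4,139+(v-1.5)/4,z,c)[:2]
P=[W(*q,.062) for q in [(150,263),(603,263),(377,47),(377,479)]]
Q=[W(*q,.067) for q in [(209,273),(547,273),(378,113),(378,432)]]
G=[W(*q,.097) for q in [(274,317),(481,317),(377,223),(377,411)]]
for C,z in ((np.mean(P,0),.062),(np.mean(Q,0),.067),(np.mean(G,0),.097)):
  def A(u,v,z):
    d=W(u,v,z)-C;return np.round([np.hypot(*d)*1e3,np.degrees(np.arctan2(d[1],d[0]))],2)
  print(C,"tip",A(298,387,.067),"hole",A(270,431,.069),"skirt",A(293,384,.067),"rim",A(320,397,.097))
a,_=read_camera("wrist")
cv2.imwrite("pics/h.png",cv2.cvtColor(cv2.resize(a[215:260,205:265],None,fx=12,fy=12,interpolation=cv2.INTER_CUBIC),cv2.COLOR_RGB2BGR))
E
```

```text
[ 0.5184 -0.0924] tip [  36.97 -125.17] hole [  50.66 -124.88] skirt [  37.   -127.55] rim [  23.73 -125.42]
[ 0.5187 -0.0926] tip [  36.96 -125.76] hole [  50.65 -125.31] skirt [  37.01 -128.14] rim [  23.73 -126.34]
[ 0.5186 -0.0923] tip [  37.1  -125.36] hole [  50.79 -125.02] skirt [  37.14 -127.73] rim [  23.87 -125.72]
```

View pics/h.png

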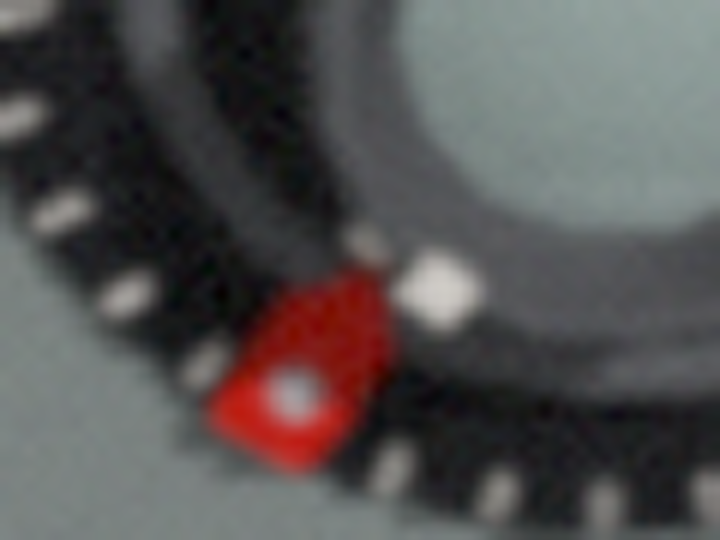

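Call:
servo_tool(targets=[{"delta_pos":[-0.86,0.52,0],"turn":[0,0,0],"gripper":72},{"delta_pos":[-0.87,0.53,0],"turn":[0,0,0],"gripper":72},{"delta_pos":[0,0,0],"turn":[0,0,1],"gripper":72},{"delta_pos":[0,0,0],"turn":[0,0,1],"gripper":72},{"delta_pos":[0,0,0],"turn":[0,0,1],"gripper":72},{"delta_pos":[0,0,0],"turn":[0,0,1],"gripper":72},{"delta_pos":[0,0,0],"turn":[0,0,1],"gripper":72},{"delta_pos":[0,0,0],"turn":[0,0,1],"gripper":72},{"delta_pos":[0,0,0],"turn":[0,0,1],"gripper":72},{"delta_pos":[0,0,0],"turn":[0,0,1],"gripper":72}])

```text
t: 16.65
position: [0.5501, -0.1112, 0.2424]
ee_rot: [-0.001, 0.913, 0.409, -0.001]
force: [0.7, 0.3, -0.4]
width: 0.849
```

Call:
servo_tool(targets=[{"delta_pos":[0,0,0],"turn":[0,0,1],"gripper":72},{"delta_pos":[0,0,0],"turn":[0,0,1],"gripper":72},{"delta_pos":[0,0,0],"turn":[0,0,1],"gripper":72},{"delta_pos":[0,0,0],"turn":[0,0,1],"gripper":72},{"delta_pos":[0,0,0],"turn":[0,0,1],"gripper":72},{"delta_pos":[0,0,0],"turn":[0,0,1],"gripper":72},{"delta_pos":[0,0,0],"turn":[0,0,1],"gripper":72},{"delta_pos":[0,0,0],"turn":[0,0,1],"gripper":72},{"delta_pos":[0,0,0],"turn":[0,0,1],"gripper":72},{"delta_pos":[0,0,0],"turn":[0,0,1],"gripper":72}])

```text
t: 17.65
position: [0.5501, -0.1112, 0.2424]
ee_rot: [-0.0, 1.0, -0.015, -0.001]
force: [0.6, -0.5, -0.7]
width: 0.841
```

Call:
servo_tool(targets=[{"delta_pos":[0,0,0],"turn":[0,0,1],"gripper":72},{"delta_pos":[0,0,0],"turn":[0,0,1],"gripper":72},{"delta_pos":[0,0,0],"turn":[0,0,1],"gripper":72},{"delta_pos":[0,0,0],"turn":[0,0,1],"gripper":72},{"delta_pos":[0,0,0],"turn":[0,0,0.65],"gripper":72},{"delta_pos":[0,0,0],"turn":[0,0,0],"gripper":72},{"delta_pos":[0,0,0],"turn":[0,0,0],"gripper":72},{"delta_pos":[0,0,0],"turn":[0,0,0],"gripper":72}])

```text
t: 18.45
position: [0.5504, -0.1111, 0.2433]
ee_rot: [-0.0, 0.977, -0.214, -0.0]
force: [-0.3, -1.0, -0.0]
width: 0.843
```

```bash
python3 - <<'E'
from h import *
np.set_printoptions(precision=4,suppress=True)
c=calibration("wrist");s=sense();a,_=read_camera("wrist")
np.savez("w4",K=c["intrinsics"],T=c["world_from_camera"])
print(s["t"],s["position"],s["ee_rot"])
a=cv2.cvtColor(a,cv2.COLOR_RGB2BGR);cv2.imwrite("w4.png",a)
u,v=w2px("wrist",[.5195,-.0949,.08],c);x0,y0=int(u)-50,int(v)-50;print(x0,y0)
cv2.imwrite("pics/i.png",cv2.resize(a[y0:y0+95,x0:x0+130],None,fx=6,fy=6,interpolation=cv2.INTER_CUBIC))
E
```

```text
18.45 [ 0.5504 -0.1111  0.2433] [-0.0001  0.9769 -0.2136 -0.0004]
206 163
```

View pics/i.png

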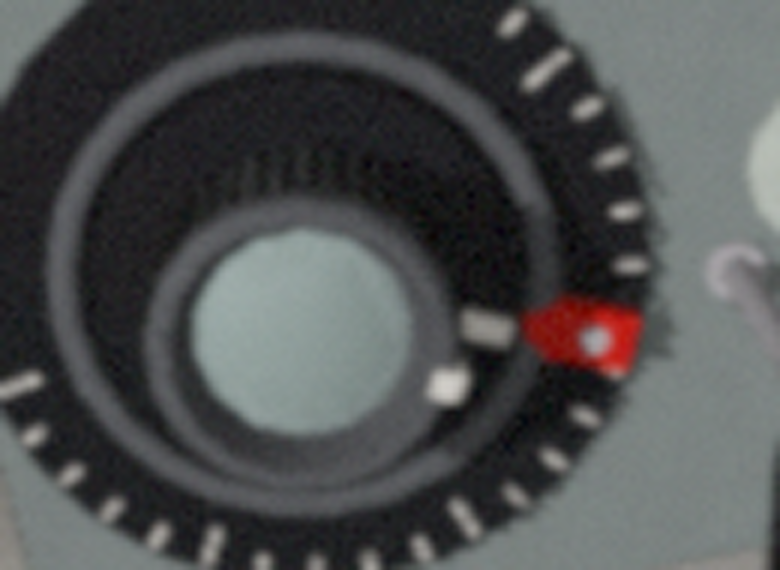

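```bash
python3 - <<'E'
from h import *
from scipy.optimize import least_squares
np.set_printoptions(precision=4,suppress=True)
f=np.load("w4.npz");c=dict(intrinsics=f["K"],world_from_camera=f["T"])
x0,y0=206,163
W=lambda u,v,z:px2w("wrist",x0+(u-2.5)/6,y0+(v-2.5)/6,z,c)[:2]
Q=[W(*q,.067) for q in [(47,270),(560,270),(305,30),(305,516)]];print(np.linalg.norm(Q[0]-Q[1]),np.linalg.norm(Q[2]-Q[3]))
G=[W(*q,.097) for q in [(143,340),(457,340),(300,195),(300,486)]];
g=cv2.imread("w4.png").astype(int);b,gg,r=g[...,0],g[...,1],g[...,2]
sub=lambda m:[(x,y) for y,x in np.argwhere(m) if x0+70<x<x0+110 and y0+45<y<y0+70]
red=sub((r>110)&(gg<70)&(b<70));wh=sub((b>105)&(gg>100)&(abs(r-b)<30))
print(red[:3],len(red),wh)
Wp=lambda x,y,z:px2w("wrist",x,y,z,c)[:2]
for C in (np.mean(Q,0),np.mean(G,0)):
  def A(p):
    d=p-C;return np.round([np.hypot(*d)*1e3,np.degrees(np.arctan2(d[1],d[0]))],2)
  print(C,"tip",A(W(526,326,.067)),"hole",A(W(596,340,.069)),"sk",A(W(488,327,.067)),"skend",A(W(517,331,.067)),"rim",A(W(448,385,.097)))
  print("redmean",A(np.mean([Wp(x,y,.068) for x,y in red],0)),"white skirt mean",A(np.mean([Wp(x,y,.067) for x,y in wh if x0+76.5<x<x0+87 and y<y0+59],0)))
E
```

```text
0.08524255616629499 0.0856306786548972
[(np.int64(298), np.int64(214)), (np.int64(299), np.int64(214)), (np.int64(300), np.int64(214))] 131 [(np.int64(284), np.int64(215)), (np.int64(284), np.int64(216)), (np.int64(285), np.int64(216)), (np.int64(286), np.int64(216)), (np.int64(287), np.int64(216)), (np.int64(288), np.int64(216)), (np.int64(289), np.int64(216)), (np.int64(284), np.int64(217)), (np.int64(285), np.int64(217)), (np.int64(286), np.int64(217)), (np.int64(287), np.int64(217)), (np.int64(288), np.int64(217)), (np.int64(289), np.int64(217)), (np.int64(290), np.int64(217)), (np.int64(284), np.int64(218)), (np.int64(285), np.int64(218)), (np.int64(286), np.int64(218)), (np.int64(287), np.int64(218)), (np.int64(288), np.int64(218)), (np.int64(289), np.int64(218)), (np.int64(290), np.int64(218)), (np.int64(304), np.int64(218)), (np.int64(305), np.int64(218)), (np.int64(286), np.int64(219)), (np.int64(287), np.int64(219)), (np.int64(288), np.int64(219)), (np.int64(289), np.int64(219)), (np.int64(303), np.int64(219)), (np.int64(304), np.int64(219)), (np.int64(305), np.int64(219)),
[... 2658 characters left out ...]
np.int64(302), np.int64(232)), (np.int64(303), np.int64(232)), (np.int64(304), np.int64(232)), (np.int64(309), np.int64(232)), (np.int64(310), np.int64(232)), (np.int64(311), np.int64(232)), (np.int64(312), np.int64(232)), (np.int64(313), np.int64(232)), (np.int64(314), np.int64(232)), (np.int64(315), np.int64(232))]
[ 0.5195 -0.0949] tip [  38.2  -128.01] hole [  49.81 -126.87] sk [  32.09 -130.96] skend [  36.98 -129.89] rim [  23.05 -132.  ]
redmean [  48.32 -126.34] white skirt mean [  32.08 -131.36]
[ 0.5198 -0.0945] tip [  38.68 -128.01] hole [  50.29 -126.88] sk [  32.58 -130.91] skend [  37.47 -129.87] rim [  23.53 -131.92]
redmean [  48.8  -126.36] white skirt mean [  32.57 -131.31]
```

```bash
python3 - <<'E'
from h import *
f=np.load("w4.npz");c=dict(intrinsics=f["K"],world_from_camera=f["T"])
a=cv2.imread("w4.png");S=16;x0,y0=272,205;im=cv2.resize(a[y0:y0+30,x0:x0+45],None,fx=S,fy=S,interpolation=cv2.INTER_CUBIC)
im2=im.copy()
C=np.array([.5195,-.0949])
def P(r,t,z,th):
    e=np.array([np.cos(th),np.sin(th)]);n=np.array([-e[1],e[0]])
    return (w2px("wrist",[*(C+(r*e+t*n)/1e3),z],c)-[x0,y0]+.5)*S
def dr(pts,col):cv2.polylines(im2,[np.int32(pts)],True,col,1)
for d,col in((-128,(0,255,0)),(-131,(255,255,0))):
    th=np.radians(d)
    dr([P(24.5,-2.2,.067,th),P(37,-2.2,.067,th),P(37,2.2,.067,th),P(24.5,2.2,.067,th)],col)
    dr([P(21,-2.2,.097,th),P(24.5,-2.2,.097,th),P(24.5,2.2,.097,th),P(21,2.2,.097,th)],col)
    dr([P(37,0,.068,th),P(43,5,.068,th),P(56,5,.068,th),P(56,-5,.068,th),P(43,-5,.068,th)],col)
cv2.imwrite("pics/j.png",im2[:, :])
E
```

```text
(no output)
```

View pics/j.png

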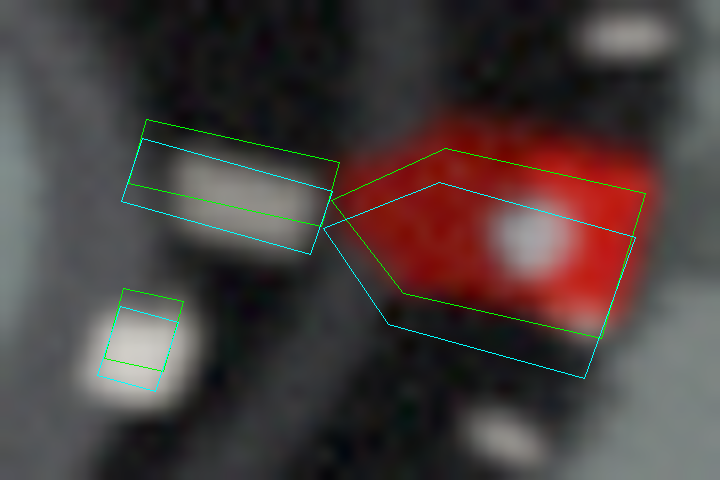

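```bash
python3 - <<'E'
from h import *
print(tf([.5192,-.0945,.1005]),sense()["position"])
E
```

```text
[-1.17464229 -0.06834827  4.7630205 ] [ 0.55042807 -0.11111686  0.24337206]
```

Call:
servo_tool(targets=[{"delta_pos":[-0.59,-0.035,0.5],"turn":[0,0,0],"gripper":72},{"delta_pos":[-0.59,-0.035,0.8],"turn":[0,0,0],"gripper":72},{"delta_pos":[0,0,0.9],"turn":[0,0,0],"gripper":72},{"delta_pos":[0,0,0.9],"turn":[0,0,0],"gripper":72},{"delta_pos":[0,0,0.8],"turn":[0,0,0],"gripper":72},{"delta_pos":[0,0,0.5],"turn":[0,0,0],"gripper":72},{"delta_pos":[0,0,0.25],"turn":[0,0,0],"gripper":72},{"delta_pos":[0,0,0.1],"turn":[0,0,0],"gripper":72},{"delta_pos":[0,0,0],"turn":[0,0,0],"gripper":72}])

```text
t: 19.4
position: [0.5194, -0.0944, 0.1013]
ee_rot: [-0.0, 0.977, -0.214, 0.0]
force: [0.1, -0.1, 0.3]
width: 0.845
```

Call:
servo_tool(targets=[{"delta_pos":[0,0,0],"turn":[0,0,0],"gripper":56},{"delta_pos":[0,0,0],"turn":[0,0,0],"gripper":50},{"delta_pos":[0,0,0],"turn":[0,0,0],"gripper":44},{"delta_pos":[0,0,0],"turn":[0,0,0],"gripper":40},{"delta_pos":[0,0,0],"turn":[0,0,0],"gripper":40},{"delta_pos":[0,0,0],"turn":[0,0,0],"gripper":40}])

```text
t: 20.0
position: [0.5194, -0.0949, 0.1025]
ee_rot: [0.0, 0.977, -0.214, 0.001]
force: [-4.2, -4.2, 11.6]
width: 0.551
```

Call:
servo_tool(targets=[{"delta_pos":[0,0,0],"turn":[0,0,-0.2],"gripper":40},{"delta_pos":[0,0,0],"turn":[0,0,-0.2],"gripper":40},{"delta_pos":[0,0,0],"turn":[0,0,-0.2],"gripper":40},{"delta_pos":[0,0,0],"turn":[0,0,-0.1],"gripper":40},{"delta_pos":[0,0,0],"turn":[0,0,0],"gripper":40},{"delta_pos":[0,0,0],"turn":[0,0,0],"gripper":40}])

```text
t: 20.6
position: [0.5194, -0.0948, 0.1025]
ee_rot: [0.0, 0.983, -0.184, 0.001]
force: [-4.4, -4.2, 10.3]
width: 0.549
```

Call:
servo_tool(targets=[{"delta_pos":[0,0,0],"turn":[0,0,0],"gripper":55},{"delta_pos":[0,0,0],"turn":[0,0,0],"gripper":72},{"delta_pos":[0,0,0],"turn":[0,0,0],"gripper":72},{"delta_pos":[0,0,-0.35],"turn":[0,0,0],"gripper":72},{"delta_pos":[0,0,-0.9],"turn":[0,0,0],"gripper":72},{"delta_pos":[0.4,0.03,-0.9],"turn":[0,0,0.3],"gripper":72},{"delta_pos":[0.4,0.03,-0.9],"turn":[0,0,0.4],"gripper":72},{"delta_pos":[0.4,0.03,-0.9],"turn":[0,0,0],"gripper":72},{"delta_pos":[0,0,-0.8],"turn":[0,0,0],"gripper":72},{"delta_pos":[0,0,0],"turn":[0,0,0],"gripper":72}])

```text
t: 21.6
position: [0.5523, -0.1111, 0.2473]
ee_rot: [0.0, 0.977, -0.214, 0.003]
force: [-0.3, 0.1, -0.9]
width: 0.845
```

Call:
servo_tool(targets=[{"delta_pos":[0,0,0],"turn":[0,0,0],"gripper":72},{"delta_pos":[0,0,0],"turn":[0,0,0],"gripper":72}])

```text
t: 21.8
position: [0.5508, -0.1106, 0.2431]
ee_rot: [-0.0, 0.977, -0.214, -0.001]
force: [0.0, -0.1, -0.2]
width: 0.846
```

```bash
cat > m.py <<'E'
from h import *
np.set_printoptions(precision=4,suppress=True)
def meas(g,c,C=np.array([.5195,-.0949])):
    g=g.astype(int);b,gg,r=g[...,0],g[...,1],g[...,2]
    Y,X=np.mgrid[:384,:512]
    K,T=np.array(c["intrinsics"]),np.array(c["world_from_camera"])
    d=T[:3,:3]@np.linalg.solve(K,np.stack([X.ravel(),Y.ravel(),np.ones(X.size)]));o=T[:3,3]
    w=(o[:2,None]+d[:2]*((.067-o[2])/d[2]))-C[:,None]
    R=np.hypot(*w).reshape(X.shape)*1e3;A=np.degrees(np.arctan2(w[1],w[0])).reshape(X.shape)
    near=abs(A+129)<16
    red=near&(r>110)&(gg<70)&(b<70)&(R<62);wh=near&(gg>95)&(abs(r-b)<35)&(R>28)&(R<37.5)
    tip=red&(R<43)
    s=g.sum(2)
    f=lambda m:(m.sum(),round(A[m].mean(),2),round(R[m].mean(),1))
    print("red",f(red),"redtip",f(tip),"white",f(wh))
E
python3 - <<'E'
from m import *
f=np.load("w4.npz");meas(cv2.imread("w4.png"),dict(intrinsics=f["K"],world_from_camera=f["T"]))
c=calibration("wrist");s=sense();a,_=read_camera("wrist");a=cv2.cvtColor(a,cv2.COLOR_RGB2BGR)
cv2.imwrite("w5.png",a);np.savez("w5",K=c["intrinsics"],T=c["world_from_camera"])
print(s["t"],s["position"],s["ee_rot"]);meas(a,c)
E
```

```text
red (np.int64(131), np.float64(-126.76), np.float64(48.6)) redtip (np.int64(23), np.float64(-127.28), np.float64(41.1)) white (np.int64(32), np.float64(-131.32), np.float64(31.9))
21.8 [ 0.5508 -0.1106  0.2431] [-0.0001  0.9768 -0.2142 -0.0007]
red (np.int64(134), np.float64(-126.79), np.float64(48.4)) redtip (np.int64(25), np.float64(-127.57), np.float64(41.2)) white (np.int64(35), np.float64(-129.0), np.float64(31.9))
```

```bash
python3 - <<'E'
from h import *
a=cv2.imread("w5.png");cv2.imwrite("pics/k.png",cv2.resize(a[195:245,262:327],None,fx=11,fy=11,interpolation=cv2.INTER_CUBIC))
E
```

```text
(no output)
```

View pics/k.png

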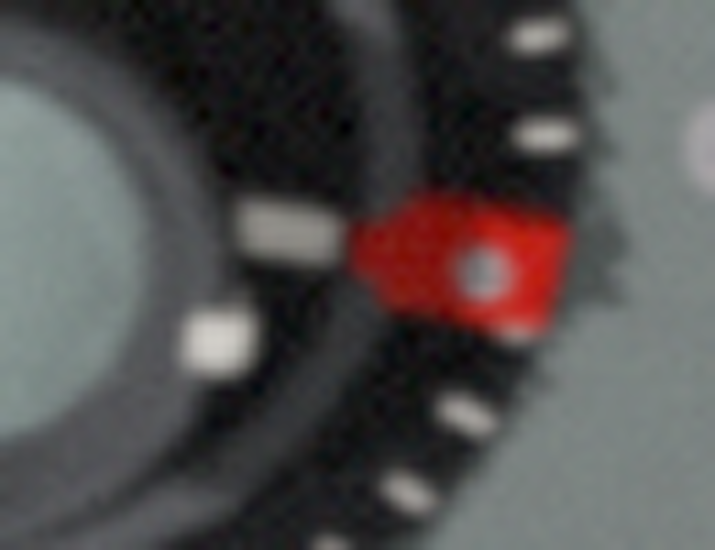

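Call:
servo_tool(targets=[{"delta_pos":[0.62,0.71,0],"turn":[0,0,0],"gripper":40},{"delta_pos":[0.62,0.71,0],"turn":[0,0,0],"gripper":40},{"delta_pos":[0.62,0.72,0],"turn":[0,0,0],"gripper":40},{"delta_pos":[0.62,0.72,0.4],"turn":[0,0,0],"gripper":40},{"delta_pos":[0,0,0.8],"turn":[0,0,0],"gripper":40},{"delta_pos":[0,0,0.8],"turn":[0,0,0],"gripper":40},{"delta_pos":[0,0,0.6],"turn":[0,0,0],"gripper":40},{"delta_pos":[0,0,0.4],"turn":[0,0,0],"gripper":40},{"delta_pos":[0,0,0.3],"turn":[0,0,0],"gripper":40},{"delta_pos":[0,0,0.1],"turn":[0,0,0],"gripper":40}])

```text
t: 22.85
position: [0.5829, -0.2197, 0.1408]
ee_rot: [-0.0, 0.977, -0.214, -0.001]
force: [0.5, 0.4, 0.0]
width: 0.464
```

Call:
servo_tool(targets=[{"delta_pos":[0,0,0],"turn":[0,0,0],"gripper":20},{"delta_pos":[0,0,0],"turn":[0,0,0],"gripper":20},{"delta_pos":[0,0,0],"turn":[0,0,0],"gripper":20},{"delta_pos":[0,0,0],"turn":[0,0,0],"gripper":20}])

```text
t: 23.25
position: [0.5832, -0.2199, 0.1422]
ee_rot: [0.0, 0.977, -0.214, 0.0]
force: [0.9, 0.0, -0.6]
width: 0.237
```

Call:
servo_tool(targets=[{"delta_pos":[0,0,0.13],"turn":[0,0,0],"gripper":20},{"delta_pos":[-0.003,-0.13,0],"turn":[0,0,-0.5],"gripper":20},{"delta_pos":[-0.003,-0.13,0],"turn":[0,0,-0.5],"gripper":20},{"delta_pos":[-0.011,-0.261,0],"turn":[0,0,-1],"gripper":20},{"delta_pos":[-0.011,-0.261,0],"turn":[0,0,-1],"gripper":20},{"delta_pos":[-0.011,-0.261,0],"turn":[0,0,-1],"gripper":20},{"delta_pos":[-0.011,-0.261,0],"turn":[0,0,-1],"gripper":20}])

```text
t: 23.95
position: [0.5912, -0.1817, 0.1376]
ee_rot: [-0.0, 1.0, 0.004, -0.0]
force: [-0.6, -1.2, 0.8]
width: 0.233
```

Call:
servo_tool(targets=[{"delta_pos":[-0.011,-0.261,0],"turn":[0,0,-1],"gripper":20},{"delta_pos":[-0.011,-0.261,0],"turn":[0,0,-1],"gripper":20},{"delta_pos":[-0.011,-0.261,0],"turn":[0,0,-1],"gripper":20},{"delta_pos":[-0.011,-0.261,0],"turn":[0,0,-1],"gripper":20},{"delta_pos":[-0.011,-0.261,0],"turn":[0,0,-1],"gripper":20},{"delta_pos":[-0.011,-0.261,0],"turn":[0,0,-1],"gripper":20},{"delta_pos":[-0.011,-0.261,0],"turn":[0,0,-1],"gripper":20},{"delta_pos":[-0.011,-0.261,0],"turn":[0,0,-1],"gripper":20},{"delta_pos":[0,0,0],"turn":[0,0,0],"gripper":20}])

```text
t: 24.85
position: [0.5697, -0.1237, 0.1377]
ee_rot: [-0.0, 0.939, 0.345, -0.0]
force: [0.3, -0.6, -0.3]
width: 0.235
```

Call:
servo_tool(targets=[{"delta_pos":[-0.011,-0.261,0],"turn":[0,0,-1],"gripper":20},{"delta_pos":[-0.011,-0.261,0],"turn":[0,0,-1],"gripper":20},{"delta_pos":[-0.011,-0.261,0],"turn":[0,0,-1],"gripper":20},{"delta_pos":[-0.011,-0.261,0],"turn":[0,0,-1],"gripper":20},{"delta_pos":[-0.011,-0.261,0],"turn":[0,0,-1],"gripper":20},{"delta_pos":[-0.011,-0.261,0],"turn":[0,0,-1],"gripper":20},{"delta_pos":[-0.003,-0.13,0],"turn":[0,0,-0.5],"gripper":20},{"delta_pos":[0,0,0],"turn":[0,0,0],"gripper":20}])

```text
t: 25.65
position: [0.5281, -0.0966, 0.1378]
ee_rot: [-0.0, 0.806, 0.592, 0.0]
force: [0.2, 1.0, -0.3]
width: 0.228
```

Call:
servo_tool(targets=[{"delta_pos":[0,-0.07,0],"turn":[0,0,-0.25],"gripper":20},{"delta_pos":[0,-0.05,0],"turn":[0,0,-0.2],"gripper":20},{"delta_pos":[0,0,0],"turn":[0,0,0],"gripper":20}])

```text
t: 25.95
position: [0.5247, -0.0955, 0.1378]
ee_rot: [-0.0, 0.793, 0.609, 0.0]
force: [0.3, 0.6, 0.0]
width: 0.23
```

Call:
servo_tool(targets=[{"delta_pos":[0,-0.04,0],"turn":[0,0,0],"gripper":20},{"delta_pos":[0,0,0],"turn":[0,0,0],"gripper":20}])

```text
t: 26.15
position: [0.5235, -0.0951, 0.1378]
ee_rot: [-0.0, 0.793, 0.609, 0.0]
force: [-0.2, 0.3, 0.4]
width: 0.231
```

Call:
servo_tool(targets=[{"delta_pos":[0,-0.04,0],"turn":[0,0,0],"gripper":20},{"delta_pos":[0,0,0],"turn":[0,0,0],"gripper":20}])

```text
t: 26.35
position: [0.5223, -0.0947, 0.1378]
ee_rot: [-0.0, 0.793, 0.609, -0.0]
force: [-0.6, -0.2, -0.5]
width: 0.238
```

Call:
servo_tool(targets=[{"delta_pos":[0,-0.04,0],"turn":[0,0,0],"gripper":20},{"delta_pos":[0,-0.03,0],"turn":[0,0,0],"gripper":20},{"delta_pos":[0,0,0],"turn":[0,0,0],"gripper":20}])

```text
t: 26.65
position: [0.5203, -0.0942, 0.1378]
ee_rot: [-0.0, 0.793, 0.609, -0.0]
force: [-0.1, 0.6, 1.0]
width: 0.234
```

Call:
servo_tool(targets=[{"delta_pos":[0,-0.04,0],"turn":[0,0,0],"gripper":20},{"delta_pos":[0,0,0],"turn":[0,0,0],"gripper":20}])

```text
t: 26.85
position: [0.5191, -0.0939, 0.1378]
ee_rot: [-0.0, 0.793, 0.609, -0.0]
force: [0.1, -0.7, 0.7]
width: 0.236
```

Call:
servo_tool(targets=[{"delta_pos":[0,-0.04,0],"turn":[0,0,0],"gripper":20},{"delta_pos":[0,0,0],"turn":[0,0,0],"gripper":20}])

```text
t: 27.05
position: [0.518, -0.0936, 0.1378]
ee_rot: [-0.0, 0.793, 0.609, -0.0]
force: [0.2, 0.3, -0.5]
width: 0.234
```

Call:
servo_tool(targets=[{"delta_pos":[0,-0.04,0],"turn":[0,0,0],"gripper":20},{"delta_pos":[0,0,0],"turn":[0,0,0],"gripper":20}])

```text
t: 27.25
position: [0.5168, -0.0933, 0.1378]
ee_rot: [-0.0, 0.793, 0.609, 0.0]
force: [-0.4, 0.3, -0.0]
width: 0.236
```

Call:
servo_tool(targets=[{"delta_pos":[0,-0.04,0],"turn":[0,0,0],"gripper":20},{"delta_pos":[0,0,0],"turn":[0,0,0],"gripper":20}])

```text
t: 27.45
position: [0.5164, -0.0932, 0.1379]
ee_rot: [0.001, 0.793, 0.609, 0.001]
force: [4.3, -0.6, -1.9]
width: 0.232
```

Call:
servo_tool(targets=[{"delta_pos":[0,-0.04,0],"turn":[0,0,0],"gripper":20},{"delta_pos":[0,0,0],"turn":[0,0,0],"gripper":20}])

```text
t: 27.65
position: [0.5162, -0.0932, 0.138]
ee_rot: [0.002, 0.793, 0.609, 0.001]
force: [9.2, -1.5, -4.5]
width: 0.235
```

Call:
servo_tool(targets=[{"delta_pos":[0,-0.04,0],"turn":[0,0,0],"gripper":20},{"delta_pos":[0,0,0],"turn":[0,0,0],"gripper":20}])

```text
t: 27.85
position: [0.5159, -0.0931, 0.1381]
ee_rot: [0.003, 0.793, 0.609, 0.002]
force: [14.8, -2.4, -8.2]
width: 0.233
```

Call:
servo_tool(targets=[{"delta_pos":[0,0.12,0],"turn":[0,0,0],"gripper":20},{"delta_pos":[0,0,0],"turn":[0,0,0],"gripper":30},{"delta_pos":[0,0,0],"turn":[0,0,0],"gripper":40},{"delta_pos":[0,0,0],"turn":[0,0,0],"gripper":40},{"delta_pos":[0,0,-0.4],"turn":[0,0,0],"gripper":40},{"delta_pos":[0,0,-0.8],"turn":[0,0,0],"gripper":40},{"delta_pos":[0.4,0,-0.9],"turn":[0,0,0],"gripper":40},{"delta_pos":[0.8,0,-0.9],"turn":[0,0,0],"gripper":40},{"delta_pos":[0,0,-0.8],"turn":[0,0,0],"gripper":40},{"delta_pos":[0,0,0],"turn":[0,0,0],"gripper":40}])

```text
t: 28.85
position: [0.5271, -0.0582, 0.2556]
ee_rot: [0.002, 0.793, 0.609, 0.002]
force: [0.5, -0.4, 0.6]
width: 0.469
```

Call:
servo_tool(targets=[{"delta_pos":[0,0,0],"turn":[0,0,0],"gripper":40},{"delta_pos":[0,0,0],"turn":[0,0,0],"gripper":40}])

```text
t: 29.05
position: [0.5258, -0.0586, 0.2513]
ee_rot: [-0.0, 0.793, 0.609, -0.0]
force: [0.2, 0.6, -0.2]
width: 0.467
```

```bash
python3 - <<'E'
from h import *
a,_=read_camera("wrist");s=sense();print(s["t"],s["position"],s["force"])
cv2.imwrite("pics/l.png",cv2.cvtColor(cv2.resize(a,(768,576)),cv2.COLOR_RGB2BGR))
E
```

```text
29.1 [ 0.5257952  -0.05870022  0.25109709] [-0.12340639  0.33435916 -0.26535954]
```

View pics/l.png

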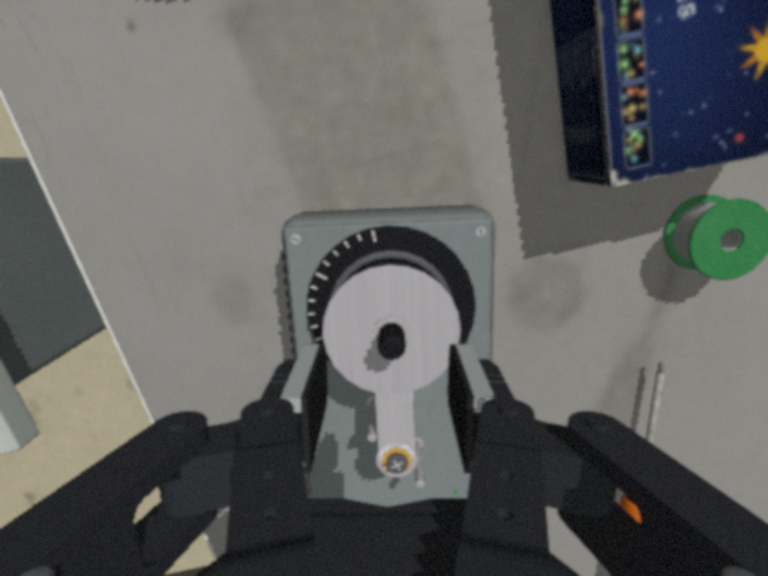

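Cover disc sits over the ring with the knob at (391,340) and the pivot at (397,461). The reel and screwdriver haven't moved, and the gripper is clear. Handing in.

```bash
python3 -c "
from cell import *
print(finish_job())"
```

```text
the job is handed in; nothing more can be done
None
```

I completed the three steps in order and handed the job in at about 29 s of robot time. No verdict comes back, so what follows is from my own checks.

- **Cover opened:** I swung the cover about 100° to its open stop. I took the steadily rising push force, up to about 22 N, as the stop.
- **Focus ring:** I turned it counter-clockwise about 113°. A close look showed the line about 2.5–3° short of the red marker, so I gripped again and turned it about 2.3° more. In the last picture with the cover open, the white line meets the marker tip to within about 1°. I did not look at the line again after closing the cover.
- **Cover closed:** I swung it back until the push force rose at the closed stop, to about 15 N. The final picture shows the disc over the lens, the reel and screwdriver where they were, and the gripper clear of everything.

**Checks that disagreed:** the first picture after the main turn gave mixed readings. The mark on the ring's rim looked aligned, while the part on the skirt looked about 2° off. The second view settled it, and I corrected by that one.

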